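Air the germination box

ROBOT

A 7-joint arm with a two-finger parallel gripper is mounted at the origin on a cart in front of the work surface, level with it; the furniture and walls round the work are solid. World frame = base frame: x ahead of the robot, y to its left, z up, the work surface at z = 0. Lengths are in m, angles in rad, forces in N, time in s.
With the tool pointing down it reaches from about 0.425 to 1.025 m from the base axis. Payload 9.4 kg.
Tool frame: the origin (TCP) lies between the finger pads; the fingertips stand 19 mm ahead of it and the grasp point (between the pads) is the TCP; z points along the fingers, y is the line along which they close (so a half turn about z gives the same grasp; the last joint's range is limited). The gripper opens to 85 mm and grips with 20 to 120 N. Pads are 22 mm wide; open, the fingers measure 114 mm over their backs; the gripper's body (76 mm by 85 mm) begins 54 mm behind the grasp point. The pads swing forward as they close: fully open they stand 13 mm farther back than shut.
Start: joints at [1.071, 0.599, -0.003, 1.599, 0.002, 0.943, -0.08], TCP at [0.297, -0.661, 0.25] pointing down, gripper open.
Joint ranges: [-2.57, 2.57], [-0.35, 1.97], [-1.29, 1.29], [0.11, 2.56], [-1.05, 4.19], [0.11, 1.86], [-2.63, 2.63]. Speed limits (rad/s): [2.22, 2.22, 3.01, 3.01, 3.14, 3.14, 3.14].

INTERFACE

Orientations are given as a 3x3 rotation matrix whose columns are the frame's x, y, z axes.
In Python, from station import bot, status, vision gives the robot as it stands. Calls block until the motion is done:
- bot.goto(position, orientation): joint-space move of the TCP to a pose.
- bot.line_to(position, rotation=None, velocity=0.15): straight line of the TCP; rotation=None keeps the orientation; velocity is the mean speed in m/s.
- bot.move_joints(angles): joint-space move.
- bot.command_gripper(opening): finger opening in m; the grip force is fixed at half the most; returns when the fingers have stopped.
- bot.pause(seconds).
- bot.ik(position, orientation): joint angles nearest the present ones, or None.
- status.state(): the state.
- vision.grab_frame(name): name is "scene" or "top" or "wrist"; returns a dict with "img" (384x512x3 uint8, blue, green, red), "vfov" (degrees; the focal length in pixels is half the picture's height over the tangent of half this angle, whatever the lens; pixels are square), "cx", "cy" (the principal point, pixels), "dist" ([k1, k2, p1, p2, k3] as OpenCV has them; the pictures are not rectified), "R" (3x3) and "t" (3): a world point X has camera coordinates R X + t. Camera axes: x right, y down, z forward; pixel columns grow to the right and rows downward; lengths in m; the calibration is good to about 2 mm. A picture is of the moment at which its call begins. There is no depth.
A pose or a line that the arm cannot do raises bot.IKError and nothing moves.
- bot.job_done(): hands the job in; it is judged then, once.
The state is a dict: "time_s": time; "qpos": joint angles; "qd": joint speeds; "tau": joint torques, N m; "eef_pos": TCP position; "eef_rot": TCP orientation; "wrist_force": force on the tool from outside, world axes, zero at the start; "wrist_torque": the same for the moment, N m; "opening": finger opening in m; "grip_force": force on a finger pad.
Only numpy, scipy, OpenCV 4.12 (cv2) and the standard library are available. Lean on these libraries where they do the work, as an engineer would, in place of code of your own. Each camera call takes 0.05 s, during which the arm holds its last target. There are 200 camera calls.

TASK

Air the germination box: slide the bolt on its front all the way back while the lid is still down, then raise the lid by its front bar and hold it open at 40 degrees, within 6 degrees either way. The lid falls shut by itself, so finish with the gripper still holding it there, the bolt still drawn back, and leave the other things on the bench where they are.

Things in the scene. Friction and masses are not known exactly. Their poses are not given: they have to be found in the camera images.
- germination_box: Fixed open wooden box, 180 mm deep (its x), 360 wide (its y), 90 high, three pots inside. Origin: centre of its underside, on the bench. Its x points from the front (bolt and bar side, facing the robot) to the hinge side, z up, so y is left seen from the front. The bolt's bracket stands 38 mm out from the front at y = -90 to -180 mm; all of it but the knob is below 109 mm.
- lid (a joint): Lid angle in rad: 0 shut, grows as its front rises (40 degrees = 0.698), stop at 1.5. Clear panel in a 10 mm thick wooden frame over the whole box, top 101 mm above the bench when shut, about 0.5 kg (some 2.5 N at the bar). No stay or spring: it falls shut from any angle. The bolt's tongue blocks it until drawn.
- lid_hinge (a point): Point on the hinge axis, at the middle of the far upper edge of the box: 90 mm along the box's x and 90 mm above its origin. The axis runs along the box's y.
- lid_bar (a point): Middle of the lid's steel bar, moving with the lid: 10 mm round, along the box's y, 86 mm clear between its two arms. With the lid shut it is 215 mm in front of the hinge axis, 125 mm in front of the box's centre, 95.5 mm above the bench. 30 mm gap between bar and lid edge, free below. Pinch it from above, one finger before and one behind; it turns between the fingers as the lid swings.
- bolt (a joint): Travel of the bolt in m: 0 shut, 0.035 fully drawn back at its stop; starts at 0 to 0.006. It slides to the box's -y (right, seen from the front) with about 1.5 N of friction and stays where left. Its tongue clears the lid's tab from 0.018 on.
- bolt_knob (a point): Middle of the grip of the bolt's upright knob, moving with the bolt: a dark round post 15 mm across and 20 mm tall (thinner below), its top 144.5 mm and this point 132.5 mm above the bench. With the bolt shut it is 108 mm in front of the box's centre and 123 mm to the box's -y.
- tape_measure: Bystander to be left alone: yellow tape measure, 68x76x31 mm, loose on the bench. Origin: centre of its underside.
- seed_packet_1: Bystander to be left alone: flat white and blue seed packet, 118x82x11 mm, loose on the bench. Origin: centre of its underside.
- seed_packet_2: Bystander to be left alone: flat white and orange seed packet, 118x82x11 mm, loose on the bench. Origin: centre of its underside.
- feed_jar: Bystander to be left alone: amber jar with dark cap, 64 mm wide, 94 mm tall, loose on the bench. Origin: centre of its underside.
- small_pot_3: Bystander to be left alone: small square plant pot, 65x65x65 mm, loose on the bench. Origin: centre of its underside.

How it is judged:
On the way:
1. the bolt is drawn back (at least 28 of its 35 mm) while the lid is still down (value of joint bolt above 0.028 m and value of joint lid below 0.06 rad), for 0.2 s.
At the end, for the whole second after the job is handed in: The lid stands still at 40 degrees (34 to 46 degrees), the fingers touch it with more than 0.5 N and no loose thing props it; the bolt is still drawn back by at least 28 mm of its 35 (value of joint lid between 0.593 and 0.803 rad and velocity of joint lid between -0.1 and 0.1 rad/s and contact force between the fingers and germination_box above 0.5 N and value of joint bolt above 0.028 m and contact force between germination_box and tape_measure below 0.1 N and contact force between germination_box and seed_packet_1 below 0.1 N and contact force between germination_box and seed_packet_2 below 0.1 N and contact force between germination_box and feed_jar below 0.1 N and contact force between germination_box and small_pot_3 below 0.1 N); the arm keeps its last pose, push and grip.
It fails at once if the tape measure is moved more than 30 mm (distance of tape_measure from where it was at the start of the episode above 0.03 m).
It fails at once if the seed packet 1 is moved more than 30 mm (distance of seed_packet_1 from where it was at the start of the episode above 0.03 m).
It fails at once if the seed packet 2 is moved more than 30 mm (distance of seed_packet_2 from where it was at the start of the episode above 0.03 m).
It fails at once if the feed jar is moved more than 30 mm (distance of feed_jar from where it was at the start of the episode above 0.03 m).
It fails at once if the small pot 3 is moved more than 30 mm (distance of small_pot_3 from where it was at the start of the episode above 0.03 m).
It also fails if it takes over 45 s, if anything falls off the work surface, if the arm or the gripper's body presses on something with over 40 N, if the wrist force passes 120 N, or if a joint passes its speed limit or range.

## Working session

There is one attempt and no reset: what is moved stays moved. The work goes in short steps, each a Python script; the robot and the scene stay as the last script left them, time stands still between calls to the robot, and variables do not carry over. Pictures are saved under pics/ and viewed, at most 10 in all, crops included, and the job is handed in when it is done.

```bash
mkdir -p pics; ls; python3 - <<'E'
from station import bot,status,vision
import cv2,numpy as np
for n in("scene","top"):
    f=vision.grab_frame(n); cv2.imwrite(f"pics/{n}0.png",f["img"])
    print(n,f["vfov"],f["cx"],f["cy"],f["dist"],np.round(-np.array(f["R"]).T@f["t"],3),np.round(f["R"],2).tolist())
s=status.state();print(s["time_s"],s["eef_pos"],s["eef_rot"])
E
```

```text
pics
scene 55.50926617209033 255.11831489103693 195.4548812628429 [-0.00110546  0.          0.          0.          0.        ] [-0.24   0.488  1.079] [[-0.5, -0.86, -0.01], [-0.62, 0.37, -0.69], [0.6, -0.34, -0.72]]
top 57.11279077223916 257.72959745582534 197.52098886268706 [-0.01658844  0.          0.          0.          0.        ] [0.432 0.031 1.233] [[0.03, -1.0, 0.03], [-0.99, -0.03, -0.1], [0.1, -0.03, -0.99]]
0.1 [ 0.29729777 -0.66079975  0.24949782] [[ 9.11928985e-01  4.10347469e-01 -6.94081964e-04]
 [ 4.10348037e-01 -9.11928146e-01  1.24303675e-03]
 [-1.22875896e-04 -1.41837641e-03 -9.99998987e-01]]
```

View pics/scene0.png

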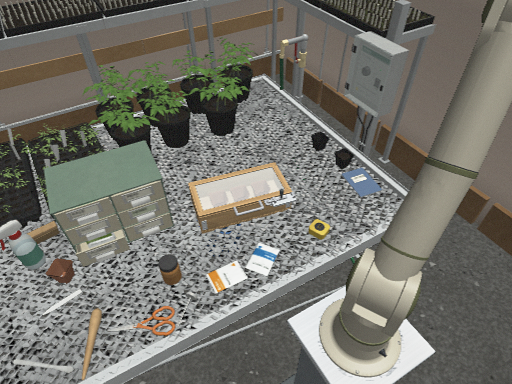

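View pics/top0.png

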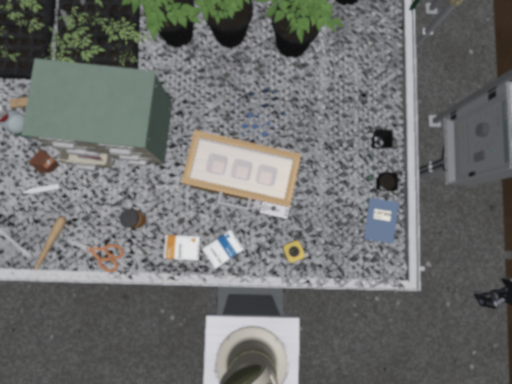

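The scene view shows the box at about (242,197), with the bar at (262,208) and the bolt at (285,200). In the top view the lid frame has corners near (195,132), (300,152), (291,207) and (182,180). The packets, tape and jar lie in front of the box. I'll get a coarse pose from the wood mask, then look from the wrist.

```bash
cat > h.py <<'E'
import numpy as np,cv2
def ray(f,uv):
    F=f["img"].shape[0]/2/np.tan(np.radians(f["vfov"])/2)
    K=np.array([[F,0,f["cx"]],[0,F,f["cy"]],[0,0,1.]])
    p=cv2.undistortPoints(np.float64(uv).reshape(-1,1,2),K,np.float64(f["dist"]))[:,0]
    R=np.array(f["R"]);return -R.T@np.array(f["t"]),np.c_[p,np.ones(len(p))]@R
def plane(f,uv,z):
    c,d=ray(f,uv);return c+d*((z-c[2])/d[:,2])[:,None]
def proj(f,X):
    F=f["img"].shape[0]/2/np.tan(np.radians(f["vfov"])/2)
    K=np.array([[F,0,f["cx"]],[0,F,f["cy"]],[0,0,1.]])
    R=np.array(f["R"]);return cv2.projectPoints(np.float64(X),cv2.Rodrigues(R)[0],np.float64(f["t"]),K,np.float64(f["dist"]))[0][:,0]
def tri(fs,uvs):
    A=np.zeros((3,3));b=np.zeros(3);rs=[]
    for f,u in zip(fs,uvs):
        c,d=ray(f,[u]);d=d[0]/np.linalg.norm(d[0]);P=np.eye(3)-np.outer(d,d);A+=P;b+=P@c;rs.append((P,c))
    X=np.linalg.solve(A,b);return X,[np.linalg.norm(P@(X-c)) for P,c in rs]
def wood(f):
    h=cv2.cvtColor(f["img"],cv2.COLOR_BGR2HSV);return cv2.inRange(h,(8,90,90),(25,255,255))
E
python3 - <<'E'
from station import vision
from h import *
f=vision.grab_frame("top");m=wood(f);m=cv2.morphologyEx(m,cv2.MORPH_CLOSE,np.ones((3,3)))
m[:, :175]=0;m[:,310:]=0;m[:120]=0;m[215:]=0
c=max(cv2.findContours(m,0,2)[0],key=cv2.contourArea)
P=plane(f,c.reshape(-1,2),.101)[:,:2].astype(np.float32)
r=cv2.minAreaRect(P);print(r,cv2.boxPoints(r))
for n,z in (("tape",(294,252)),("p1",(223,250)),("p2",(182,247)),("jar",(130,218))):print(n,plane(f,[z],.01))
E
```

```text
((0.5679953098297119, 0.14789171516895294), (0.025851555168628693, 0.004444967955350876), 80.4535903930664) [[0.5636599  0.13551353]
 [0.56804335 0.13477634]
 [0.5723307  0.1602699 ]
 [0.56794727 0.16100709]]
tape [[ 0.37275155 -0.13676297  0.01      ]]
p1 [[0.37302421 0.10745265 0.01      ]]
p2 [[0.37931241 0.24757927 0.01      ]]
jar [[0.4728467  0.43006055 0.01      ]]
```

```bash
sed -i 's/(8,90,90)/(8,60,60)/' h.py; python3 - <<'E'
from station import vision
from h import *
f=vision.grab_frame("top");m=wood(f)
m[:, :175]=0;m[:,310:]=0;m[:120]=0;m[215:]=0
n,l,s,_=cv2.connectedComponentsWithStats(cv2.dilate(m,np.ones((3,3))));k=1+s[1:,4].argmax();m[l!=k]=0
c=np.argwhere(m)[:,::-1];print(len(c))
P=plane(f,c,.101)[:,:2].astype(np.float32)
r=cv2.minAreaRect(P);print(r,cv2.boxPoints(r))
v=np.zeros_like(f["img"]);v[m>0]=f["img"][m>0]
cv2.imwrite("pics/top1.png",cv2.resize(np.hstack([f["img"][110:230,165:315],v[110:230,165:315]]),None,fx=2.6,fy=2.6,interpolation=2))
E
```

```text
1832
((0.6408206820487976, 0.053188249468803406), (0.36055561900138855, 0.18937328457832336), 79.05034637451172) [[ 0.5136148  -0.10582212]
 [ 0.6995404  -0.1417929 ]
 [ 0.7680266   0.21219862]
 [ 0.582101    0.24816939]]
```

View pics/top1.png

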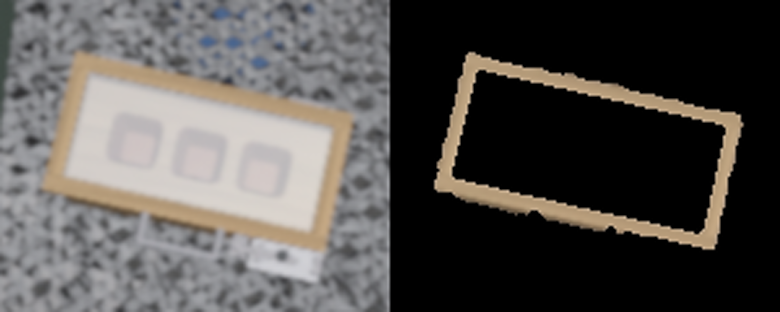

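The top crop shows the clear lid frame, bar and bolt bracket. The fitted rectangle of 360x189 mm matches the box (a sliver of the front wall is included), with yaw about -11°. Next are wrist views from above the bar and knob, using the grasp orientation.

```bash
cat >> h.py <<'E'
a=np.radians(-10.95);bx=np.array([np.cos(a),np.sin(a),0]);by=np.array([-bx[1],bx[0],0]);ez=np.array([0,0,1.])
O=np.array([.7338,.0352,0])-.09*bx
def B(x,y,z):return O+x*bx+y*by+z*ez
def rot(tilt=0,s=1):
    z=-np.cos(tilt)*ez-np.sin(tilt)*bx   # tilt>0: body leans over... fingers point back to robot
    y=s*(np.cos(tilt)*bx-np.sin(tilt)*ez);return np.c_[np.cross(y,z),y,z]
E
python3 - <<'E'
from station import bot,status,vision
from h import *
for s in(1,-1):
    for p in (B(-.125,0,.35),B(-.125,0,.0955),B(-.108,-.123,.1325)):
        q=bot.ik(p,rot(0,s));print(s,None if q is None else np.round(q,2))
    print(np.linalg.det(rot(.3,s)))
E
```

```text
1 [ 0.11  0.28 -0.46  1.9   0.15  0.99 -0.61]
1 [-0.13  0.61 -0.18  2.16  0.27  0.39 -0.71]
1 [ 0.17  0.54 -0.26  2.16  0.3   0.47 -0.52]
0.9999999999999998
-1 [ 0.53  0.43 -1.09  1.88  0.43  1.09  2.22]
-1 [ 0.45  0.87 -1.11  2.13  1.08  0.89  1.62]
-1 [ 0.69  0.78 -1.11  2.13  0.97  0.87  1.94]
0.9999999999999998
```

```bash
python3 - <<'E'
from station import bot,status,vision
from h import *
import pickle
bot.goto(B(-.16,-.03,.36),rot());fr=[]
for i,p in enumerate([B(-.16,-.03,.36),B(-.16,-.10,.36)]):
    if i:bot.line_to(p)
    f=vision.grab_frame("wrist");fr.append(f)
    print(np.round(-np.array(f["R"]).T@f["t"],3),[np.round(u,0).tolist() for u in proj(f,[B(-.125,0,.0955),B(-.108,-.123,.1325),B(-.09,.18,.101),B(-.09,-.18,.101)])])
pickle.dump(fr,open("fr.pkl","wb"))
s=status.state();print(s["time_s"],s["eef_pos"],s["wrist_force"])
cv2.imwrite("pics/w0.png",cv2.resize(np.vstack([f["img"] for f in fr]),None,fx=.78,fy=.78))
E
```

```text
[0.498 0.131 0.482] [[281.0, 125.0], [295.0, 231.0], [318.0, -45.0], [303.0, 258.0]]
[0.484 0.064 0.482] [[282.0, 66.0], [297.0, 177.0], [321.0, -117.0], [306.0, 212.0]]
3.55 [ 0.46960583 -0.0145699   0.36009697] [-0.33126791 -0.19528754 -0.20060335]
```

View pics/w0.png

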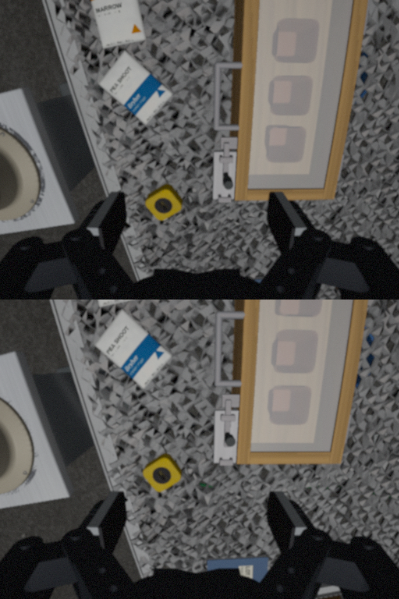

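Both wrist views show the bar at full-resolution column ~279, midpoint row ~123 in view 1, and the dark knob at ~(292,233). Both are within 3 px of the prediction. I'll take a close crop of both to measure them precisely.

```bash
python3 - <<'E'
from h import *
import pickle
fr=pickle.load(open("fr.pkl","rb"))
cr=[]
for f,r0 in zip(fr,(70,15)):
    g=cv2.cvtColor(f["img"],cv2.COLOR_BGR2GRAY)
    k=(int(proj(f,[B(-.108,-.123,.1325)])[0][1]))
    w=(g[k-20:k+25,278:306]<50).astype(np.uint8)
    n,l,s,c=cv2.connectedComponentsWithStats(w);j=1+s[1:,4].argmax();print("knob",s[j]+[278,k-20,0,0,0],c[j]+[278,k-20])
    cr.append(cv2.resize(f["img"][r0:r0+200,262:322],None,fx=3,fy=3,interpolation=cv2.INTER_CUBIC)) 
# edges of frame front line: wood left edge per row
    m=wood(f);rows=[(np.flatnonzero(m[r,285:330])[0]+285,r) for r in range(90,240,10) if m[r,285:330].any()];print(rows)
cv2.imwrite("pics/c0.png",np.hstack(cr))
E
```

```text
knob [287 222  10  13  80] [290.2125 228.325 ]
[(np.int64(297), 90), (np.int64(298), 100), (np.int64(298), 110), (np.int64(297), 120), (np.int64(297), 130), (np.int64(296), 140), (np.int64(296), 150), (np.int64(305), 160), (np.int64(295), 170), (np.int64(305), 180), (np.int64(304), 190), (np.int64(304), 200), (np.int64(303), 210), (np.int64(303), 220), (np.int64(302), 230)]
knob [289 171   9  10  50] [291.82 174.84]
[(np.int64(299), 90), (np.int64(298), 100), (np.int64(309), 110), (np.int64(297), 120), (np.int64(307), 130), (np.int64(304), 140), (np.int64(306), 150), (np.int64(306), 160), (np.int64(305), 170), (np.int64(305), 180), (np.int64(304), 190), (np.int64(304), 200), (np.int64(303), 210)]
```

View pics/c0.png

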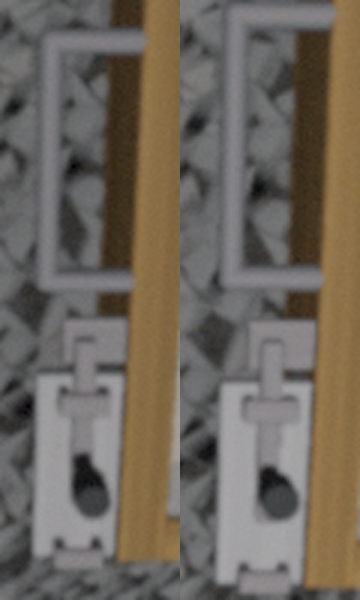

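The crop shows the knob top at about (293,236.5) in view 1 and (295.7,182) in view 2. The bar's midpoint is at (278,123.3) and (279.7,63.7). Triangulating these now.

```bash
python3 - <<'E'
from h import *
import pickle
fr=pickle.load(open("fr.pkl","rb"))
for n,u,z in(("knobtop",[(293,236.5),(295.7,182)],.1445),("bar",[(278,123.3),(279.7,63.7)],.0955),("barL",[(278.7,83.7),(280.7,20)],.0955),("barR",[(277.3,163),(278.7,107.3)],.0955)):
    X,e=tri(fr,u);print(n,X,e)
    for f,v in zip(fr,u):
        Y=plane(f,[v],z)[0]-O;print("   plane box xy",Y@bx,Y@by)
E
```

```text
knobtop [ 0.51279989 -0.050867    0.13961815] [np.float64(0.00010087435943065106), np.float64(0.00010087435943059115)]
   plane box xy -0.11142991080166822 -0.1239593292915321
   plane box xy -0.11123560096772116 -0.12495575994725931
bar [0.5201272  0.07881657 0.09320405] [np.float64(0.00012065561603494), np.float64(0.00012065561603515858)]
   plane box xy -0.1283755558760386 0.002517548332660343
   plane box xy -0.1281377472071182 0.002108265722520193
barL [0.52866175 0.12421684 0.09581256] [np.float64(0.00025149895351240777), np.float64(0.000251498953512515)]
   plane box xy -0.12853930171781316 0.0484323198164791
   plane box xy -0.12803385450474836 0.04848418297039318
barR [0.51079287 0.03025226 0.0937126 ] [np.float64(1.8000299541060295e-05), np.float64(1.8000299540810572e-05)]
   plane box xy -0.128135636809273 -0.046772773118408044
   plane box xy -0.12817383527325607 -0.04708882763281903
```

Measured heights are within 5 mm of the text (139.6 vs 144.5 for the knob top, 93.2 vs 95.5 for the bar). The remaining offset is a common -3.2/+2.3 mm shift, which puts the bolt at about 3.6 mm. I'll apply the shift and draw the bolt.

```bash
sed -i 's/^O=.*/&-.0032*bx+.0023*by/;' h.py; sed -i 's/^O=np.array(\[.7338,.0352,0\])-.09\*bx/O=np.array([.7338,.0352,0])-.09*bx/' h.py
python3 - <<'E'
from station import bot,status,vision
from h import *
def st(n):
    s=status.state();d=np.array(s["eef_pos"])-O;print(n,round(s["time_s"],2),np.round([d@bx,d@by,d[2]],4),np.round(s["wrist_force"],1),round(s["opening"],4),s["grip_force"])
ky=-.1268
bot.line_to(B(-.108,ky,.20),rot());bot.command_gripper(.05)
bot.line_to(B(-.108,ky,.1335),velocity=.08);st("down")
bot.command_gripper(0.0);st("grip")
for d in(.015,.028,.0315,.0335):
    bot.line_to(B(-.108,ky-d,.1335),velocity=.04);st(d)
E
```

```text
down 6.25 [-0.1078 -0.1267  0.1338] [0.7 0.3 0.6] 0.0498 0.0
grip 6.67 [-0.1077 -0.1268  0.134 ] [-0.8 -0.6  6.4] 0.0127 58.49643880384974
0.015 7.2 [-0.1078 -0.1422  0.134 ] [-1.2 -2.1  6.9] 0.0132 58.57477461104281
0.028 7.67 [-0.1077 -0.1552  0.134 ] [-1.8 -1.3  6. ] 0.0132 58.56989449937828
0.0315 7.92 [-0.1077 -0.1578  0.134 ] [-0.4  1.6  6.5] 0.0132 58.55951065197587
0.0335 8.18 [-0.1077 -0.158   0.134 ] [-0.7  8.5  4.1] 0.0127 58.51839095586911
```

The knob stopped at box y = -0.158, which is 123 + 35 mm, and the wrist force rose, so the bolt is fully drawn. Next I release it and pinch the bar.

```bash
python3 - <<'E'
from station import bot,status,vision
from h import *
def st(n):
    s=status.state();d=np.array(s["eef_pos"])-O;print(n,round(s["time_s"],2),np.round([d@bx,d@by,d[2]],4),np.round(s["wrist_force"],1),round(s["opening"],4),s["grip_force"])
for t in np.radians([0,20,40]):
    r=bot.ik(B(.09-.215*np.cos(t)-.0055*np.sin(t),0,.09+.215*np.sin(t)+.0055*np.cos(t)),rot(t/2));print(None if r is None else np.round(r,2))
bot.command_gripper(.05);bot.line_to(B(-.108,-.158,.20));
bot.command_gripper(.025);bot.line_to(B(-.125,0,.20))
bot.line_to(B(-.125,0,.135),velocity=.1);st("above")
f=vision.grab_frame("wrist");cv2.imwrite("pics/w1.png",f["img"])
E
```

```text
[-0.09  0.61 -0.25  2.17  0.36  0.4  -0.82]
[ 0.07  0.57 -0.41  1.98  0.19  0.79 -0.63]
[ 0.16  0.62 -0.49  1.74  0.13  1.16 -0.56]
above 11.58 [-0.1248  0.      0.1353] [ 0.2 -0.6  0.1] 0.0255 0.0
```

View pics/w1.png

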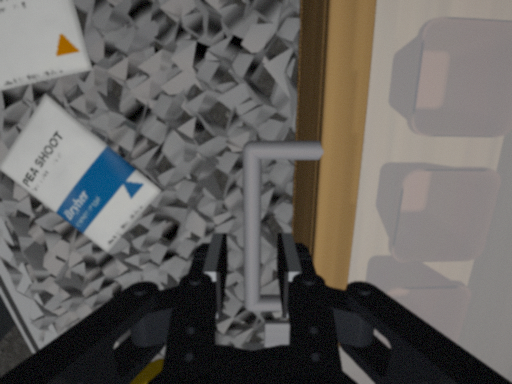

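The view shows the bar at column ~252, centred between the fingertips at 220 and 285, with the rear finger over the gap before the wood at 300. I'll descend, pinch, and lift along the arc.

```bash
python3 - <<'E'
from station import bot,status,vision
from h import *
def st(n):
    s=status.state();d=np.array(s["eef_pos"])-O;print(n,round(s["time_s"],2),np.round([d@bx,d@by,d[2]],4),np.round(s["wrist_force"],1),round(s["opening"],4),round(s["grip_force"],1))
bot.line_to(B(-.125,0,.094),velocity=.06);st("down")
bot.command_gripper(0.);st("grip")
for deg in range(4,41,4):
    t=np.radians(deg)
    bot.line_to(B(.09-.215*np.cos(t)-.0055*np.sin(t),0,.0885+.215*np.sin(t)+.0055*np.cos(t)),rot(t/2),velocity=.06)
    st(deg)
    if np.linalg.norm(status.state()["wrist_force"])>40: print("STOP");break
for n in("wrist","scene"):
    f=vision.grab_frame(n);cv2.imwrite(f"pics/{n}2.png",f["img"] if n=="wrist" else cv2.resize(f["img"][120:260,160:330],None,fx=3,fy=3,interpolation=2))
E
```

```text
down 12.47 [-1.25e-01  1.00e-04  9.40e-02] [-0.4 -0.3  0. ] 0.0251 0.0
grip 12.76 [-1.248e-01  1.000e-04  9.440e-02] [-0.7  0.5  3. ] 0.008 58.5
4 13.16 [-1.241e-01  1.000e-04  1.090e-01] [ 5.1  0.5 -3.2] 0.0077 58.5
8 13.56 [-1.223e-01  1.000e-04  1.237e-01] [ 7.4 -1.2 -5.5] 0.0079 58.6
12 13.96 [-1.195e-01  1.000e-04  1.383e-01] [10.5 -1.6 -6.2] 0.0077 58.7
16 14.36 [-1.156e-01  1.000e-04  1.528e-01] [10.4 -2.1 -5.4] 0.0077 58.3
20 14.76 [-1.109e-01  1.000e-04  1.668e-01] [12.4 -2.7 -7.2] 0.0077 58.4
24 15.15 [-1.052e-01  1.000e-04  1.803e-01] [14.1 -1.7 -9. ] 0.0075 58.5
28 15.54 [-9.870e-02  1.000e-04  1.932e-01] [ 13.9  -1.2 -11.9] 0.0077 58.5
32 15.93 [-9.150e-02  1.000e-04  2.056e-01] [ 16.4  -1.1 -14.6] 0.0077 58.5
36 16.32 [-0.0832  0.      0.2175] [ 16.2  -0.2 -16.1] 0.0078 59.4
40 16.72 [-0.0745  0.      0.2285] [ 16.7  -0.3 -18.2] 0.0081 59.3
```

View pics/scene2.png

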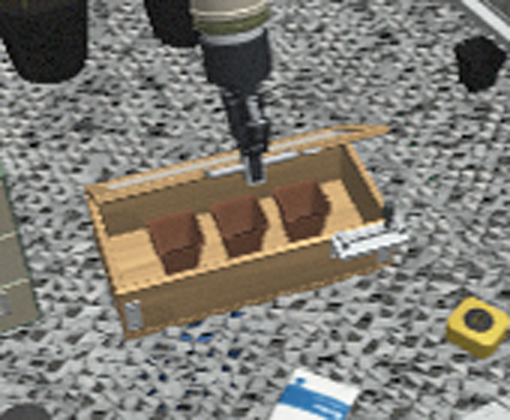

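View pics/wrist2.png

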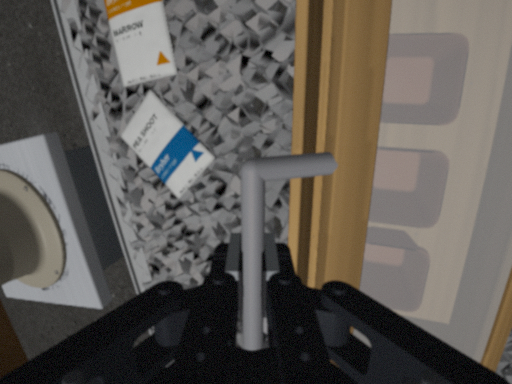

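In both pictures the bar sits centred in the closed fingers and the lid is raised. The bolt is untouched and the packets and tape are where they were. A bar height of about 0.23 m gives asin(0.14/0.215) - 1.5°, or about 39°. I'll check that it is steady and hand in.

```bash
python3 - <<'E'
from station import bot,status
bot.pause(.7);s=status.state();print(s["time_s"],s["eef_pos"],s["wrist_force"],s["grip_force"])
print(bot.job_done())
E
```

```text
17.5167 [0.56949292 0.06934374 0.22843981] [ 18.08340566   0.18161563 -18.0682077 ] 59.27994668483734
the job is handed in; nothing more can be done
None
```

I drew the bolt fully back with the lid still down, then raised the lid and handed the job in at 17.5 s, with the gripper still holding the bar at about 39° (from the bar's height); the judge's result was not shown.

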